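# Fit the battery capsule into the desk hub and hold it for pairing

### The job

Get the wireless desk hub ready for pairing: slide its shutter all the way open to the end stop, then put the battery capsule into the uncovered well, push it fully home against the spring (flange down on the collar) and turn it a quarter turn clockwise, seen from above, to the stop. The hub pairs only while the capsule is held there and it springs back when let go, so finish while still gripping it, pressed home and fully turned. Leave the other things on the desk where they are.

Things in the scene. Friction and masses are not known exactly. Their poses are not given: they have to be found in the camera images.
- hub: Wireless desk hub: fixed white box that may stand turned, 96 mm along x, 160 mm along y, body top 49 mm above the desk, two low rails (8 mm more) along y at x = -38 and +38 mm. Its origin is on the desk; z up. The battery well opens in its top at y = -45 mm.
- port (a point): Centre of the well's mouth, on the black collar's top face, 50 mm above the desk; axes are the hub's. Collar 12 mm deep, round bore 37 mm diameter, with two notches towards +x and -x, 14 mm wide, reaching 27 mm from the axis: the capsule's lugs pass down these and turn beneath the collar, free to turn only in the last 4 mm before home.
- shutter (a joint): Sliding shutter, a grey plate 66 x 62 x 3 mm over the well: 0 = well covered, 0.070 m = at its end stop, well open. Slides along the hub's +y. About 1.5 N friction, stays where it is left. Starts between 0 and 0.02.
- shutter_grip (a point): Middle of the upright grip bar on the shutter, moving with it, 73.5 mm above the desk; axes are the hub's. Bar 36 mm along x, 12 mm thick along y; its top is 10 mm above this point, the shutter plate's top 19 mm below it.
- capsule_mid (a point): Centre of the battery capsule, 33 mm above its foot; z up its axis, x along its wing grip and lugs. It stands upright, loose, 66 mm tall, 0.1 to 0.16 kg. Wing grip: 36 to 66 mm above the foot, 50 mm along x, 16 mm thick along y. Round flange below it: 52 mm diameter, 30 to 36 mm above the foot. Same after half a turn. When home, this point is 3 mm above the port point.
- capsule: The same capsule; origin at the centre of its foot. Metal shaft 34 mm diameter, 0 to 30 mm above the foot, the lowest 5 mm tapered to 28 mm. Two lugs towards +x and -x, 8 mm wide, reaching 24 mm from the axis, 8 to 14 mm above the foot. Home = foot 30 mm below the collar's face, flange on the collar.
- plunger (a joint): Sprung plunger in the well, top 20 mm below the collar's face: 0 = free, 0.010 m = pressed down by a capsule that is home. Pushes back 2 N at first, 5 N when home.
- drive (a joint): Sprung drive ring in the well, turned by the lugs: 0 = at rest, 1.42 rad = at its stop; grows clockwise from above. The lugs meet it after about 0.17 rad, so a quarter turn of the capsule brings it to the stop. The spring turns it back with 0.045 N m at rest, 0.11 N m at the stop.
- glue_stick: Bystander: glue stick standing upright, 24 mm diameter, 92 mm tall. It and the capsule may stand in either's place. Origin at the centre of its foot.
- usb_stick: Bystander: black memory stick, 18 x 48 x 8 mm.
- eraser: Bystander: eraser in a sleeve, 21 x 52 x 12 mm.
- binder_clip: Bystander: binder clip, 50 x 32 x 30 mm.
- scissors: Bystander: scissors lying flat, 87 x 199 x 9 mm.
Things that resemble listed ones, but are neither listed nor needed, are in the scene too. Leave any blue or pink look-alike of the capsule alone.

How it is judged:
By the outcome, as a careful person would: the job done as asked, in the order asked, and still so for the second after the job is handed in, while the arm keeps its last pose, push and grip.
It also fails if it takes over 64 s, if anything falls off the work surface, if the arm or the gripper's body presses on something with over 40 N, if the wrist force passes 120 N, or if a joint passes its speed limit or range.

### The arm

A 6-joint arm with a two-finger parallel gripper is mounted at the origin on the work surface; the furniture and walls round the work are solid. World frame = base frame: x ahead of the robot, y to its left, z up, the work surface at z = 0. Lengths are in m, angles in degrees, forces in N, time in s.
With the tool pointing down it reaches from about 0.35 to 0.875 m from the base axis. Payload 4.2 kg.
Tool frame: the origin (TCP) lies on the front face of the gripper's body, between the roots of the fingers; the fingertips stand 70 mm ahead of it and the grasp point (between the pads) lies 51 mm ahead of it; z points along the fingers, y is the line along which they close (so a half turn about z gives the same grasp; the last joint's range is limited). The gripper opens to 87 mm and grips with 3 to 60 N. Pads are 19 mm wide; open, the fingers measure 117 mm over their backs; the gripper's body (75 mm by 190 mm) begins 51 mm behind the grasp point.
Start: joints at [-56.975, 22.042, 0.453, 0, -68.411, -14.817], TCP at [0.195, -0.594, 0.292] pointing down, gripper open.
Joint ranges: [-179.83, 179.83], [-69.29, 118.12], [-61.27, 80.66], [-181.25, 117.63], [-171.15, -9.14], [-177.46, 177.46]. Speed limits (degrees/s): [159.86, 159.86, 180, 180, 180, 180].

### API

Orientations are given as a 3x3 rotation matrix whose columns are the frame's x, y, z axes.
In Python, from station import r gives the robot as it stands.
- The arm moves only by the shell command python3 -m pendant 'ROWS' [OPENING]. ROWS is JSON, a list of rows, each a list of 2 entries, a list of its own where there are three numbers: the shift along the tool's x, y, z in mm, then the turn, a rotation vector about the tool's x, y, z in rad. A call has 1 to 10 rows; each row is the pose to reach, as a shift and turn from the pose commanded when the call began, along the tool's axes at that moment; what a row does not reach only later rows make up. A row lasts 1/10 s, in which the tool goes at most 50 mm and 8.59 degrees, less where a joint would pass 70% of its speed; a pose out of reach is approached as far as the arm can. A call with a gripper value outside its range is refused whole. OPENING is the opening, from 0 (shut) to 1 (fully open), set as the call begins (- or left out, the last holds). The fingers move at their own pace and stop on an object; the grip force is fixed at half the most. Time passes only in rows, so rows that repeat a pose let the fingers close. It gives the time, the measured TCP pose, the force, the opening and the grip force at its end, in the units of the state.
- r.sense(): the state, without advancing time (a new reading comes with each control period).
- r.capture(name): name is "side" or "top"; returns a dict with "frame" (384x512x3 uint8, red, green, blue), "vertical_fov" (degrees; the focal length in pixels is half the picture's height over the tangent of half this angle, whatever the lens; pixels are square), "cx", "cy" (the principal point, pixels), "rvec" (rotation vector, rad) and "tvec" (3), from world to camera coordinates, as OpenCV has them. Camera axes: x right, y down, z forward; pixel columns grow to the right and rows downward; lengths in m; the calibration is good to about 2 mm. A picture is of the moment at which its call begins. There is no depth.
- r.finish_job(): hands the job in; it is judged then, once.
The state is a dict: "time_s": time; "joints": joint angles; "joint_velocities": joint speeds; "effort": joint torques, N m; "tcp_pos": TCP position; "ee_rot": TCP orientation; "wrist_force": force on the tool from outside, world axes, zero at the start; "moment": the same for the moment, N m; "gripper_width": opening from 0.0 (shut) to 1.0 (fully open); "gripper_force": force on a finger pad.
Only numpy, scipy, OpenCV 4.12 (cv2) and the standard library are available. Lean on these libraries where they do the work, as an engineer would, in place of code of your own. Each camera call takes 0.05 s, during which the arm holds its last target. There are 200 camera calls.

## Working session

There is one attempt and no reset: what is moved stays moved. The work goes in short steps, Python scripts to look and compute and a shell command to move; the robot and the scene stay as the last step left them, time stands still between calls to the robot, and variables do not carry over. Pictures are saved under pics/ and viewed, at most 10 in all, crops included, and the job is handed in when it is done.

```bash
ls; mkdir -p pics; cat > h.py <<'E'
import numpy as np, cv2
from station import r
def cap(n):
    c=r.capture(n); f=c["frame"]; H=f.shape[0]
    fl=H/2/np.tan(np.radians(c["vertical_fov"])/2)
    K=np.array([[fl,0,c["cx"]],[0,fl,c["cy"]],[0,0,1]])
    R=cv2.Rodrigues(np.array(c["rvec"],float))[0]; t=np.array(c["tvec"],float)
    return dict(f=f,K=K,R=R,t=t)
def ray(c,u,v):
    d=c["R"].T@np.linalg.solve(c["K"],[u,v,1.]); return -c["R"].T@c["t"], d
def onz(c,u,v,z):
    o,d=ray(c,u,v); return o+d*(z-o[2])/d[2]
def proj(c,p):
    q=c["K"]@(c["R"]@np.array(p,float)+c["t"]); return q[:2]/q[2]
def save(c,name,crop=None,s=1):
    f=c["f"]
    if crop: f=f[crop[1]:crop[3],crop[0]:crop[2]]
    cv2.imwrite("pics/"+name,cv2.resize(f[...,::-1],None,fx=s,fy=s,interpolation=cv2.INTER_CUBIC))
E
python3 - <<'E'
from h import *
for n in ("top","side"):
    c=cap(n); save(c,n+"0.png",s=1.5); print(n,c["K"].round(1).tolist(),(-c["R"].T@c["t"]).round(3))
s=r.sense(); print(s)
E
```

```text
pics
top [[412.6, 0.0, 252.8], [0.0, 412.6, 190.2], [0.0, 0.0, 1.0]] [ 0.44  -0.149  1.224]
side [[415.7, 0.0, 257.3], [0.0, 415.7, 191.7], [0.0, 0.0, 1.0]] [0.078 0.544 0.481]
{'time_s': 0.1, 'joints': array([-5.69741710e+01,  2.20870163e+01,  3.87022998e-01, -2.41305877e-02,
       -6.84095409e+01, -1.48150643e+01]), 'joint_velocities': array([ 0.05253621, -0.11369209,  0.18389366,  0.09945354, -0.08116046,
        0.1096687 ]), 'effort': array([-4.06751878e-04, -3.91688490e+01,  1.87936270e+01,  4.23195809e+00,
        1.34389472e-02, -8.06993648e-05]), 'tcp_pos': array([ 0.19520114, -0.59331864,  0.29126095]), 'ee_rot': array([[-9.49961851e-01, -3.12365127e-01, -7.13574912e-04],
       [-3.12365922e-01,  9.49960121e-01,  1.81625108e-03],
       [ 1.10534211e-04,  1.94826573e-03, -9.99998096e-01]]), 'wrist_force': array([-0.09430877,  0.02152756,  0.17115098]), 'moment': array([-0.02055949, -0.01711127,  0.05671598]), 'gripper_force': 0.0, 'gripper_width': 0.9924638768989156}
```

View pics/top0.png

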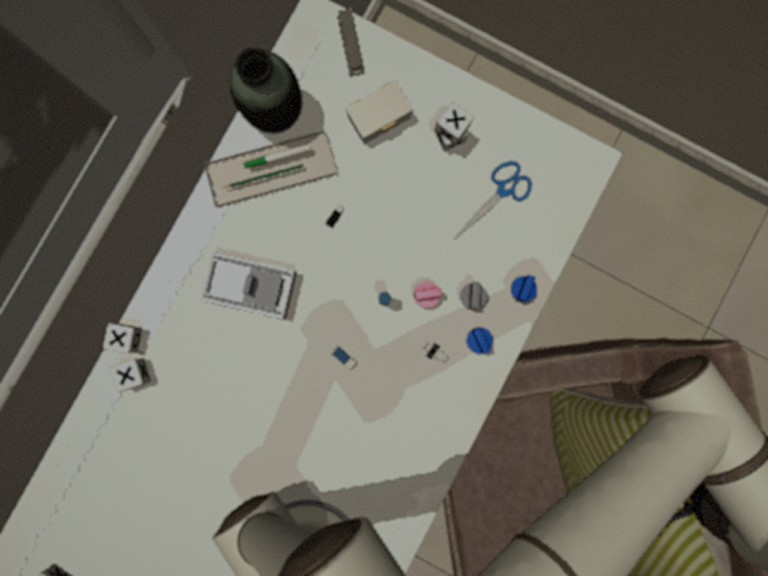

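View pics/side0.png

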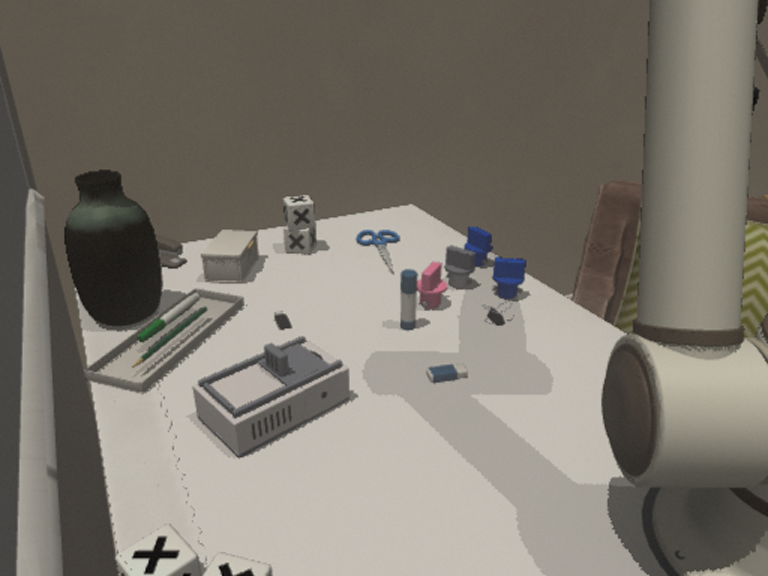

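The top picture (1.5x) shows the hub at (250,285) with the grey shutter on its right half and its bar at (252,286). There are four capsule-like things: pink (428,294), grey (474,295), blue (524,289) and blue (480,340). The grey one fits, because pink and blue look-alikes are excluded. I'll confirm it in a crop.

```bash
python3 - <<'E'
from h import *
c=cap("top"); d=cap("side")
a=cv2.resize(c["f"][155:245,125:225],None,fx=4,fy=4,interpolation=cv2.INTER_CUBIC)
b=cv2.resize(c["f"][180:240,270:360],None,fx=4,fy=4,interpolation=cv2.INTER_CUBIC)
e=cv2.resize(d["f"][140:210,260:360],None,fx=4,fy=4,interpolation=cv2.INTER_CUBIC)
f=np.zeros((600,800,3),np.uint8)
f[:360,:400]=a; f[:240,400:760]=b; f[300:580,400:800]=e
cv2.imwrite("pics/crop1.png",f[...,::-1])
for n,u,v,z in (("hub",250/1.5,285/1.5,.05),("bar",252/1.5,286/1.5,.08),("grey",474/1.5,295/1.5,.066),("glue",385/1.5,299/1.5,.09),("pink",428/1.5,294/1.5,.066),("blueA",524/1.5,289/1.5,.066),("blueB",480/1.5,340/1.5,.066)):
    print(n,onz(c,u,v,z).round(3))
E
```

```text
hub [0.525 0.091 0.05 ]
bar [0.521 0.081 0.08 ]
grey [ 0.495 -0.331  0.066]
glue [ 0.49  -0.164  0.09 ]
pink [ 0.498 -0.245  0.066]
blueA [ 0.503 -0.425  0.066]
blueB [ 0.41  -0.339  0.066]
```

View pics/crop1.png

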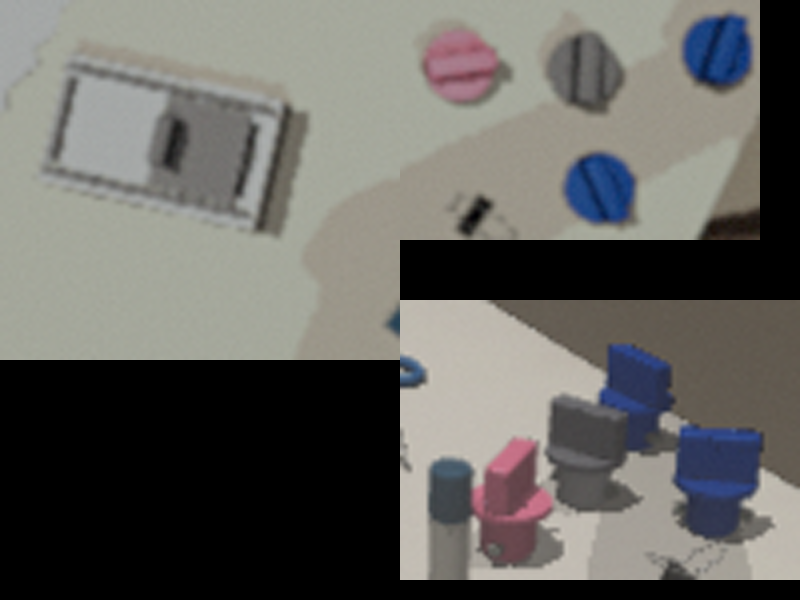

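The crop shows the grey capsule at native (316,197) with its wing near vertical in the image and a lug at the lower end. It isn't pink or blue, and its shape matches the description, so it is the one. The hub's +y points left in the image (the shutter is on the right, the bar at native (166,190)).

```bash
python3 - <<'E'
from h import *
c=cap("top"); f=c["f"]
hsv=cv2.cvtColor(f,cv2.COLOR_RGB2HSV)
print(f[188:192,140:198,1].tolist()[0]); print(f[192,140:198,1].tolist())
print("cap row",f[197,300:332].tolist())
print("cap col",f[184:212,316,1].tolist())
E
```

```text
[98, 147, 167, 168, 166, 168, 169, 167, 168, 167, 168, 166, 166, 168, 166, 168, 167, 167, 166, 168, 167, 169, 159, 132, 111, 107, 100, 65, 32, 34, 51, 70, 96, 112, 114, 113, 113, 115, 113, 113, 113, 115, 110, 114, 112, 114, 103, 71, 70, 126, 162, 171, 166, 149, 104, 68, 81, 99]
[123, 158, 166, 169, 168, 166, 165, 168, 168, 166, 167, 169, 167, 168, 166, 166, 169, 169, 166, 168, 168, 159, 134, 113, 107, 98, 62, 36, 42, 50, 65, 95, 112, 115, 118, 114, 117, 115, 116, 112, 114, 112, 115, 115, 114, 105, 78, 59, 100, 153, 170, 170, 155, 108, 68, 77, 102, 104]
cap row [[166, 169, 156], [164, 168, 156], [165, 168, 155], [165, 168, 157], [164, 165, 154], [156, 155, 143], [133, 129, 122], [108, 107, 102], [104, 103, 103], [106, 104, 102], [106, 105, 104], [100, 98, 97], [87, 85, 84], [64, 63, 61], [72, 70, 69], [98, 98, 94], [108, 107, 104], [103, 104, 102], [101, 100, 97], [84, 82, 81], [71, 72, 69], [87, 87, 85], [102, 102, 99], [102, 98, 97], [95, 91, 89], [107, 106, 96], [140, 135, 124], [154, 150, 138], [154, 149, 137], [153, 148, 136], [154, 149, 137], [153, 148, 135]]
cap col [169, 165, 158, 140, 110, 101, 107, 107, 105, 108, 109, 106, 107, 107, 106, 106, 106, 105, 104, 104, 97, 78, 69, 100, 130, 148, 151, 150]
```

```bash
cat >> h.py <<'E'
def hubpts(o,yaw,z,xs=48,ys=80):
    y=np.radians(yaw); ex=np.array([np.cos(y),np.sin(y)]); ey=np.array([-ex[1],ex[0]])
    return [np.r_[np.array(o)+ex*a*xs/1000+ey*b*ys/1000,z] for a,b in((1,1),(1,-1),(-1,-1),(-1,1))]
E
python3 - <<'E'
from h import *
c=cap("top"); d=cap("side")
P=[onz(c,125+u/4,155+v/4,.057)[:2] for u,v in((75,55),(287,100),(262,230),(45,180))]
for i in range(4): print(P[i].round(4),"len",np.linalg.norm(P[i]-P[i-1]).round(4))
o=np.mean(P,0); ey=(P[0]+P[3]-P[1]-P[2]); print("o",o,"ey ang",np.degrees(np.arctan2(ey[1],ey[0])), "ex" , np.degrees(np.arctan2(*(P[0]+P[1]-P[2]-P[3])[::-1])))
yaw=np.degrees(np.arctan2(ey[1],ey[0]))-90
# capsule: blobs of grey, top
g=c["f"].astype(int); m=((g.max(2)-g.min(2)<14)&(g[...,1]<125)).astype(np.uint8); 
def comp(m,u,v):
    n,l=cv2.connectedComponents(m); k=l[v,u]; return (l==k).astype(np.uint8)
k=comp(m,317,194); ct=max(cv2.findContours(k,0,1)[0],key=cv2.contourArea); print("cap",cv2.boundingRect(ct),cv2.minEnclosingCircle(ct),cv2.contourArea(ct))
k=((g[...,1]>104)&(g[...,1]<122)).astype(np.uint8); k=comp(k,178,191); ct=max(cv2.findContours(k,0,1)[0],key=cv2.contourArea); print("plate",cv2.minAreaRect(ct))
def draw(cc,x0,y0,x1,y1,s):
    im=cv2.resize(cc["f"][y0:y1,x0:x1],None,fx=s,fy=s,interpolation=cv2.INTER_CUBIC)
    for z,col,xs in((.049,(255,0,0),48),(.057,(0,255,0),42)):
        q=np.array([(proj(cc,p)+.5-[x0,y0])*s for p in hubpts(o,yaw,z,xs)]).astype(int); cv2.polylines(im,[q],True,col,1)
    return im
a=draw(c,125,155,225,245,4); b=draw(d,120,215,245,310,6)
e=cv2.resize(d["f"][155:205,285:325],None,fx=5,fy=5,interpolation=cv2.INTER_CUBIC)
F=np.zeros((600,760,3),np.uint8); F[:360,:400]=a; F[350:600,500:700]=e
cv2.imwrite("pics/crop2.png",b[...,::-1]); print(yaw)
E
```

```text
[0.5863 0.1543] len 0.091
[0.5505 0.0043] len 0.1542
[0.4588 0.0233] len 0.0936
[0.4979 0.1761] len 0.1577
o [0.52337442 0.08948766] ey ang 76.12849664006947 ex -12.782793422145895
cap (307, 188, 19, 20) ((315.8333435058594, 197.8333282470703), 10.069297790527344) 252.0
plate ((164.58999633789062, 189.6062774658203), (52.447383880615234, 28.103776931762695), 12.87500286102295)
-13.871503359930529
```

View pics/crop2.png

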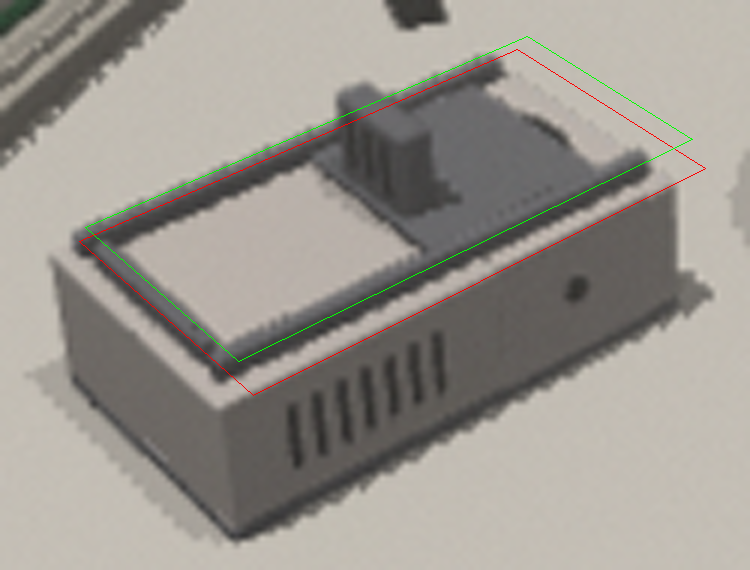

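The side crop shows the overlay off by about 6 px. The true body-top corners are at crop (53,258), (220,405) and (675,180), the bar's top spans (345,88)–(425,130), and a collar arc shows at (545,125). I'll re-estimate from these.

```bash
python3 - <<'E'
from h import *
c=cap("top"); d=cap("side")
A,B,C=[onz(d,120+u/6-.4,215+v/6-.4,.049)[:2] for u,v in((53,257),(220,408),(676,178))]
print(A,B,C,"96:",np.linalg.norm(A-B),"160:",np.linalg.norm(B-C))
print("ex ang",np.degrees(np.arctan2(*(A-B)[::-1])),"ey ang",np.degrees(np.arctan2(*(B-C)[::-1])))
print("base near corner",onz(d,120+236/6-.4,215+537/6-.4,0),"base right",onz(d,120+677/6-.4,215+302/6-.4,0))
# bar top corners z=.0835
for u,v in((338,95),(372,82),(432,126),(400,140)): print("bar",onz(d,120+u/6-.4,215+v/6-.4,.0835).round(4))
# top view hub end corners at rails/body
g=c["f"][...,1].astype(int)
o=(A+C)/2; print("centre",o)
for yaw in(-14.5,-13.5,-12.5):
  print(yaw,[ (proj(c,p)-[125,155]).__mul__(4).round(0).tolist() for p in hubpts(o,yaw,.049)])
# capsule: side view
s=d["f"].astype(int); m=((s.max(2)-s.min(2)<16)&(s[...,1]<125)).astype(np.uint8)
n,l=cv2.connectedComponents(m); 
k=l[172,306]; ys,xs=np.where(l==k); print("side cap",k,xs.min(),xs.max(),ys.min(),ys.max(),len(xs))
print("top cap",onz(c,316,197.7,.034).round(4), onz(c,316,197.7,.066).round(4))
im=np.zeros((600,800,3),np.uint8)
im[:600,:400]=cv2.resize(d["f"][155:215,290:330],(400,600),interpolation=cv2.INTER_CUBIC)
im[:400,400:]=cv2.resize(c["f"][182:214,300:332],(400,400),interpolation=cv2.INTER_CUBIC)
cv2.imwrite("pics/crop3.png",im[...,::-1])
E
```

```text
[0.58925611 0.16530859] [0.49941142 0.18752095] [0.46179837 0.03248172] 96: 0.09254975298244142 160: 0.15953653166211018
ex ang -13.886807253825637 ey ang 76.3633068487882
base near corner [ 5.03366698e-01  1.84565660e-01 -5.55111512e-17] base right [0.46416456 0.03055313 0.        ]
bar [0.5407 0.0932 0.0835]
bar [0.5372 0.0822 0.0835]
bar [0.5063 0.0907 0.0835]
bar [0.5091 0.1014 0.0835]
centre [0.52552724 0.09889515]
-14.5 [[64.0, 49.0], [281.0, 99.0], [249.0, 230.0], [31.0, 179.0]]
-13.5 [[62.0, 50.0], [281.0, 97.0], [251.0, 229.0], [32.0, 181.0]]
-12.5 [[61.0, 52.0], [280.0, 95.0], [253.0, 227.0], [32.0, 184.0]]
side cap 273 296 320 164 192 503
top cap [ 0.493  -0.3361  0.034 ] [ 0.4916 -0.331   0.066 ]
```

View pics/crop3.png

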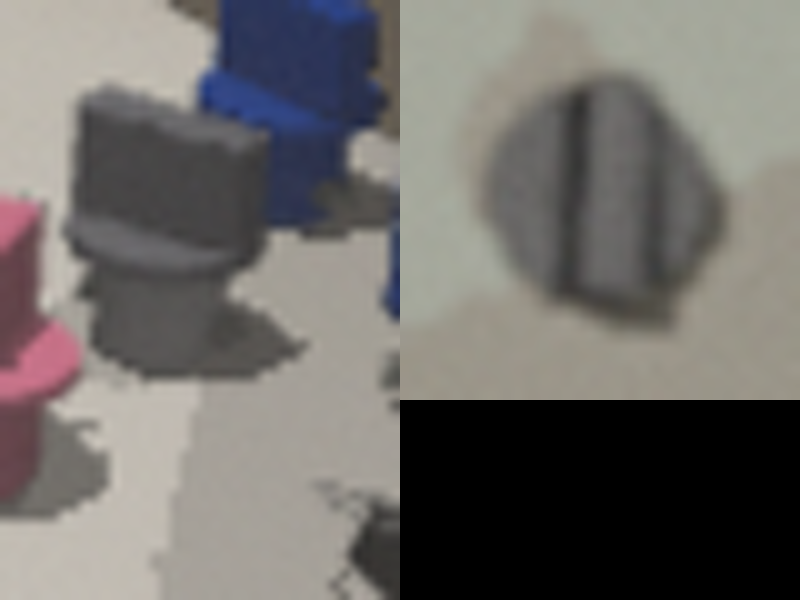

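Crop3 shows the capsule's wing running nearly vertical in the top image, and its top face in the side view from (80,100) to (265,140) at 10x. I'll take the wing yaw from those, then move to the bar.

```bash
cat >> h.py <<'E'
from scipy.spatial.transform import Rotation as Ro
def go(g,yaw):
    """shift/turn from here so the grasp point is at g, tool down, tool y at world angle yaw"""
    s=r.sense(); R=np.array(s["ee_rot"]); t=np.radians(yaw)
    y=np.array([np.cos(t),np.sin(t),0]); z=np.array([0,0,-1.]); T=np.c_[np.cross(y,z),y,z]
    p=np.array(g)-z*.051
    d=R.T@(p-s["tcp_pos"])*1000
    print("shift",d.round(1),"turn",Ro.from_matrix(R.T@T).as_rotvec().round(3),"t",s["time_s"],"W",s["wrist_force"].round(1),"j",s["joints"].round(0),"grip",round(s["gripper_width"],3))
def grasp():
    s=r.sense(); R=np.array(s["ee_rot"]); return s["tcp_pos"]+R[:,2]*.051
E
python3 - <<'E'
from h import *
d=cap("side"); c=cap("top")
P=[onz(d,290+u/10-.5,155+v/10-.5,.066) for u,v in((80,102),(108,85),(268,128),(258,155))]
for p in P: print(p.round(4))
w=(P[2]+P[3]-P[0]-P[1]); print("len",np.linalg.norm(w)/2,"wing yaw",np.degrees(np.arctan2(w[1],w[0])),np.mean(P,0))
for u,v in((578,90),(570,290),(640,90),(658,290),(617,75),(625,300)): print(onz(c,300+(u-400)/12.5-.5,182+v/12.5-.5,.066).round(4))
go((.524,.093,.17),256.3)
E
```

```text
[ 0.519  -0.3272  0.066 ]
[ 0.5182 -0.3409  0.066 ]
[ 0.472  -0.3387  0.066 ]
[ 0.4667 -0.3222  0.066 ]
len 0.04936087849090762 wing yaw 175.77643755196203 [ 0.49397589 -0.33222719  0.066     ]
[ 0.5171 -0.3256  0.066 ]
[ 0.4722 -0.3222  0.066 ]
[ 0.5168 -0.3395  0.066 ]
[ 0.4717 -0.342   0.066 ]
[ 0.5203 -0.3345  0.066 ]
[ 0.4696 -0.3345  0.066 ]
shift [-526.8  549.6   71.3] turn [-0.     0.    -2.585] t 0.55 W [ 0.7 -0.3 -0.1] j [-57.  22.   0.  -0. -68. -15.] grip 1.001
```

```bash
python3 -m pendant '[[[-30,30,0],[0,0,-0.13]],[[-65,65,0],[0,0,-0.27]],[[-100,100,0],[0,0,-0.41]],[[-130,135,0],[0,0,-0.55]],[[-165,170,0],[0,0,-0.69]],[[-195,205,0],[0,0,-0.83]],[[-230,240,0],[0,0,-0.97]],[[-260,275,0],[0,0,-1.11]],[[-295,310,0],[0,0,-1.25]],[[-330,345,0],[0,0,-1.39]]]' 0.5
python3 -c "
from h import *
go((.524,.093,.17),256.3)"
```

```text
time_s: 1.55
tcp_pos: [0.4013, -0.161, 0.2928]
ee_rot: [[0.142, -0.99, 0.002], [-0.99, -0.142, -0.0], [0.0, -0.002, -1.0]]
wrist_force: [1.8, -0.6, 0.1]
gripper_width: 0.501
gripper_force: 0.0
shift [-234.  -157.4   72. ] turn [-1.000e-03 -1.000e-03 -1.189e+00] t 1.55 W [ 1.8 -0.6  0.1] j [ -0.   3. -25.   0. -62.   8.] grip 0.501
```

```bash
python3 -m pendant '[[[-30,-20,0],[0,0,-0.14]],[[-60,-40,10],[0,0,-0.28]],[[-90,-60,20],[0,0,-0.42]],[[-120,-80,30],[0,0,-0.56]],[[-150,-100,40],[0,0,-0.70]],[[-180,-120,50],[0,0,-0.84]],[[-210,-140,60],[0,0,-0.98]],[[-234,-157,70],[0,0,-1.12]],[[-234,-157,72],[0,0,-1.189]],[[-234,-157,72],[0,0,-1.189]]]'
python3 - <<'E'
from h import *
go((.524,.093,.078),256.3); print(grasp())
c=cap("top"); d=cap("side")
im=np.zeros((520,800,3),np.uint8)
im[:,:400]=cv2.resize(c["f"][120:250,130:230],(400,520),interpolation=cv2.INTER_CUBIC)
im[:,400:]=cv2.resize(d["f"][145:275,140:240],(400,520),interpolation=cv2.INTER_CUBIC)
cv2.imwrite("pics/bar.png",im[...,::-1])
E
```

```text
time_s: 2.55
tcp_pos: [0.5245, 0.0911, 0.2195]
ee_rot: [[0.97, -0.241, -0.001], [-0.241, -0.97, -0.001], [-0.001, 0.001, -1.0]]
wrist_force: [-0.4, 0.8, 0.1]
gripper_width: 0.5
gripper_force: 0.0
shift [-0.9 -1.8 90.5] turn [ 0.001  0.001 -0.005] t 2.55 W [-0.4  0.8  0.1] j [ 27.  17. -19.  -0. -55.  49.] grip 0.5
[0.52446791 0.09111242 0.16851486]
```

View pics/bar.png

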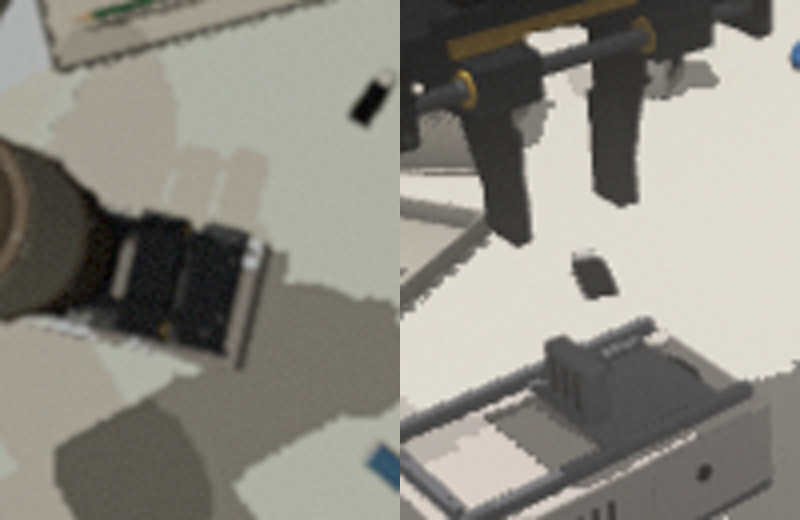

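The gripper straddles the bar (bar at crop (580,370), fingertips at (515,240) and (620,205)). Descend and close.

```bash
python3 -m pendant '[[[0,-1,15],[0,0,0]],[[0,-1,30],[0,0,0]],[[0,-1,45],[0,0,0]],[[0,-1,60],[0,0,0]],[[0,-1,75],[0,0,0]],[[0,-1,84],[0,0,0]],[[0,-1,88],[0,0,0]],[[0,-1,90],[0,0,0]],[[0,-1,90],[0,0,0]]]'; python3 -m pendant '[[[0,0,0],[0,0,0]],[[0,0,0],[0,0,0]],[[0,0,0],[0,0,0]],[[0,0,0],[0,0,0]],[[0,0,0],[0,0,0]],[[0,0,0],[0,0,0]]]' 0
```

```text
time_s: 3.55
tcp_pos: [0.5251, 0.0914, 0.1307]
ee_rot: [[0.97, -0.243, 0.001], [-0.243, -0.97, 0.0], [0.001, -0.0, -1.0]]
wrist_force: [-0.3, -0.1, -0.4]
gripper_width: 0.5
gripper_force: 0.0
time_s: 4.15
tcp_pos: [0.5248, 0.0915, 0.1304]
ee_rot: [[0.97, -0.243, 0.0], [-0.243, -0.97, 0.0], [0.0, -0.0, -1.0]]
wrist_force: [0.8, 0.1, 1.0]
gripper_width: 0.13
gripper_force: 30.0
```

```bash
python3 -m pendant '[[[0,-5,0],[0,0,0]],[[0,-10,0],[0,0,0]],[[0,-15,0],[0,0,0]],[[0,-20,0],[0,0,0]],[[0,-25,0],[0,0,0]],[[0,-30,0],[0,0,0]],[[0,-35,0],[0,0,0]],[[0,-40,0],[0,0,0]],[[0,-45,0],[0,0,0]],[[0,-48,0],[0,0,0]]]'; python3 -m pendant '[[[0,-1,0],[0,0,0]],[[0,-2,0],[0,0,0]],[[0,-3,0],[0,0,0]],[[0,-4,0],[0,0,0]],[[0,-4,0],[0,0,0]]]'
```

```text
time_s: 5.15
tcp_pos: [0.5367, 0.1385, 0.1304]
ee_rot: [[0.97, -0.242, 0.0], [-0.242, -0.97, 0.0], [0.0, -0.0, -1.0]]
wrist_force: [-0.1, -2.2, 1.7]
gripper_width: 0.134
gripper_force: 30.0
time_s: 5.65
tcp_pos: [0.5376, 0.142, 0.1304]
ee_rot: [[0.97, -0.242, 0.0], [-0.242, -0.97, 0.0], [0.0, -0.0, -1.0]]
wrist_force: [0.4, -1.4, 2.1]
gripper_width: 0.133
gripper_force: 30.0
```

```bash
python3 -m pendant '[[[0,-1,0],[0,0,0]],[[0,-2,0],[0,0,0]],[[0,-3,0],[0,0,0]],[[0,-4,0],[0,0,0]],[[0,-5,0],[0,0,0]],[[0,-6,0],[0,0,0]],[[0,-6,0],[0,0,0]]]';python3 -m pendant '[[[0,-1,0],[0,0,0]],[[0,-2,0],[0,0,0]],[[0,-3,0],[0,0,0]],[[0,-3,0],[0,0,0]]]'
```

```text
time_s: 6.35
tcp_pos: [0.539, 0.1479, 0.1303]
ee_rot: [[0.97, -0.242, 0.001], [-0.242, -0.97, 0.0], [0.0, -0.0, -1.0]]
wrist_force: [2.4, -1.2, 2.3]
gripper_width: 0.133
gripper_force: 30.0
time_s: 6.75
tcp_pos: [0.5398, 0.1508, 0.1303]
ee_rot: [[0.97, -0.242, 0.0], [-0.242, -0.97, 0.0], [0.0, -0.0, -1.0]]
wrist_force: [2.5, -1.1, 2.6]
gripper_width: 0.136
gripper_force: 30.0
```

```bash
python3 -m pendant '[[[0,-1,0],[0,0,0]],[[0,-2,0],[0,0,0]],[[0,-3,0],[0,0,0]],[[0,-3,0],[0,0,0]]]';python3 -m pendant '[[[0,-1,0],[0,0,0]],[[0,-2,0],[0,0,0]],[[0,-3,0],[0,0,0]],[[0,-3,0],[0,0,0]]]'
```

```text
time_s: 7.15
tcp_pos: [0.5399, 0.1512, 0.1302]
ee_rot: [[0.97, -0.242, -0.002], [-0.242, -0.97, -0.004], [-0.001, 0.004, -1.0]]
wrist_force: [3.9, -11.3, 4.6]
gripper_width: 0.137
gripper_force: 30.0
time_s: 7.55
tcp_pos: [0.54, 0.1517, 0.1302]
ee_rot: [[0.97, -0.243, -0.005], [-0.243, -0.97, -0.008], [-0.003, 0.009, -1.0]]
wrist_force: [5.1, -17.9, 5.3]
gripper_width: 0.131
gripper_force: 30.0
```

End stop reached (18 N). Relax, release, rise, and look at the uncovered well.

```bash
python3 -m pendant '[[[0,3,0],[0,0,0]],[[0,5,0],[0,0,0]],[[0,5,0],[0,0,0]]]'; python3 -m pendant '[[[0,0,0],[0,0,0]],[[0,0,0],[0,0,0]],[[0,0,0],[0,0,0]],[[0,0,0],[0,0,0]],[[0,0,-20],[0,0,0]],[[0,0,-60],[0,0,0]],[[0,0,-90],[0,0,0]]]' 0.5
python3 -m pendant '[[[20,30,-20],[0,0,0]],[[10,80,-30],[0,0,0]],[[0,130,-30],[0,0,0]],[[-10,180,-30],[0,0,0]],[[-20,230,-30],[0,0,0]],[[-20,280,-30],[0,0,0]],[[-20,330,-30],[0,0,0]],[[-20,380,-30],[0,0,0]],[[-20,420,-30],[0,0,0]],[[-20,440,-30],[0,0,0]]]'
python3 - <<'E'
from h import *
go((.494,-.333,.15),267)
c=cap("top"); d=cap("side")
im=np.zeros((600,800,3),np.uint8)
im[:320,:400]=cv2.resize(c["f"][150:230,130:230],(400,320),interpolation=cv2.INTER_CUBIC)
im[:400,400:]=cv2.resize(d["f"][215:285,170:240],(400,400),interpolation=cv2.INTER_CUBIC)
im[320:600,:400]=cv2.resize(d["f"][140:210,260:360],(400,280),interpolation=cv2.INTER_CUBIC)
cv2.imwrite("pics/well.png",im[...,::-1])
E
```

```text
time_s: 7.85
tcp_pos: [0.5398, 0.1509, 0.1303]
ee_rot: [[0.97, -0.242, -0.0], [-0.242, -0.97, -0.001], [-0.0, 0.001, -1.0]]
wrist_force: [3.4, -6.3, 3.1]
gripper_width: 0.139
gripper_force: 30.0
time_s: 8.55
tcp_pos: [0.5399, 0.1519, 0.2217]
ee_rot: [[0.97, -0.242, 0.0], [-0.242, -0.97, 0.0], [0.0, -0.0, -1.0]]
wrist_force: [0.8, 0.5, 0.3]
gripper_width: 0.496
gripper_force: 0.0
time_s: 9.55
tcp_pos: [0.4126, -0.2729, 0.2501]
ee_rot: [[0.969, -0.245, -0.0], [-0.245, -0.969, 0.0], [-0.0, -0.0, -1.0]]
wrist_force: [0.8, 0.6, 0.4]
gripper_width: 0.499
gripper_force: 0.0
shift [93.7 38.3 49. ] turn [-0.     0.    -0.196] t 9.55 W [0.8 0.6 0.4] j [-15.  12. -21.  -0. -57.  90.] grip 0.499
```

View pics/well.png

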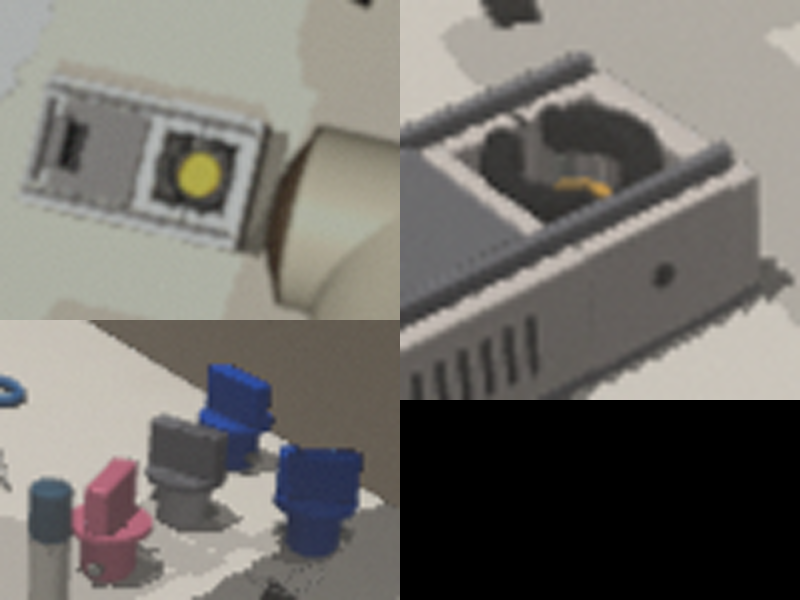

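The well is open: the yellow plunger is at top crop (200,173), the collar spans x 483–663 in the side crop, and the notch openings are visible. Compute the port from the plunger mask and collar pixels.

```bash
python3 - <<'E'
from h import *
c=cap("top"); d=cap("side")
m=cv2.inRange(cv2.cvtColor(c["f"],cv2.COLOR_RGB2HSV),(20,80,60),(35,255,255)); m[:, :160]=0; m[:180]=0; m[205:]=0; m[:,200:]=0
ys,xs=np.where(m>0); print("yellow",xs.mean(),ys.mean(),len(xs),onz(c,xs.mean(),ys.mean(),.030))
P={}
for n,u,v in(("left",483,165),("right",663,150),("near",580,222),("far",590,103)):
    P[n]=onz(d,170+(u-400)/5.714-.4,215+v/5.714-.4,.05); print(n,P[n].round(4))
print("mid",(P["left"]+P["right"])/2,(P["near"]+P["far"])/2)
p=np.array([.5398,.1512])-.095*np.array([.2419,.9703]); print("from bar",p)
for q in (p,): print("side proj",(proj(d,[*q,.05])-[170,215])*5.714+[400,0],"top proj z.03",proj(c,[*q,.03]))
g=c["f"][...,1]; m=(g<100).astype(np.uint8); m[:180]=0;m[206:]=0;m[:,:168]=0;m[:,192:]=0
ys,xs=np.where(m); print("dark",xs.min(),xs.max(),ys.min(),ys.max())
E
```

```text
yellow 179.32407407407408 193.2037037037037 108 [0.51589818 0.05885145 0.03      ]
left [0.5363 0.0803 0.05  ]
right [0.4933 0.0416 0.05  ]
near [0.49   0.0874 0.05  ]
far [0.5313 0.0328 0.05  ]
mid [0.51480164 0.06094411 0.05      ] [0.51064835 0.06005289 0.05      ]
from bar [0.5168195 0.0590215]
side proj [570.23350637 150.48014196] top proj z.03 [179.26135012 192.88777335]
dark 168 191 183 205
```

Two independent estimates agree on the port at about (0.516, 0.059). Now the capsule.

```bash
python3 -m pendant '[[[30,12,0],[0,0,-0.1]],[[60,24,0],[0,0,-0.196]],[[94,38,0],[0,0,-0.196]],[[94,38,20],[0,0,-0.196]],[[94,38,49],[0,0,-0.196]],[[94,38,49],[0,0,-0.196]]]'
python3 - <<'E'
from h import *
go((.494,-.333,.058),267)
d=cap("side"); f=d["f"][130:205,250:350]; im=cv2.resize(f,(800,600),interpolation=cv2.INTER_CUBIC); cv2.imwrite("pics/pre.png",im[...,::-1])
E
```

```text
time_s: 10.35
tcp_pos: [0.4944, -0.3277, 0.197]
ee_rot: [[0.999, -0.048, -0.008], [-0.048, -0.999, 0.004], [-0.009, -0.004, -1.0]]
wrist_force: [-0.6, 0.3, -0.4]
gripper_width: 0.495
gripper_force: 0.0
shift [ 0.6  5.7 88. ] turn [-0.004  0.009  0.005] t 10.35 W [-0.6  0.3 -0.4] j [-18.  24. -11.  -0. -55. 105.] grip 0.495
```

View pics/pre.png

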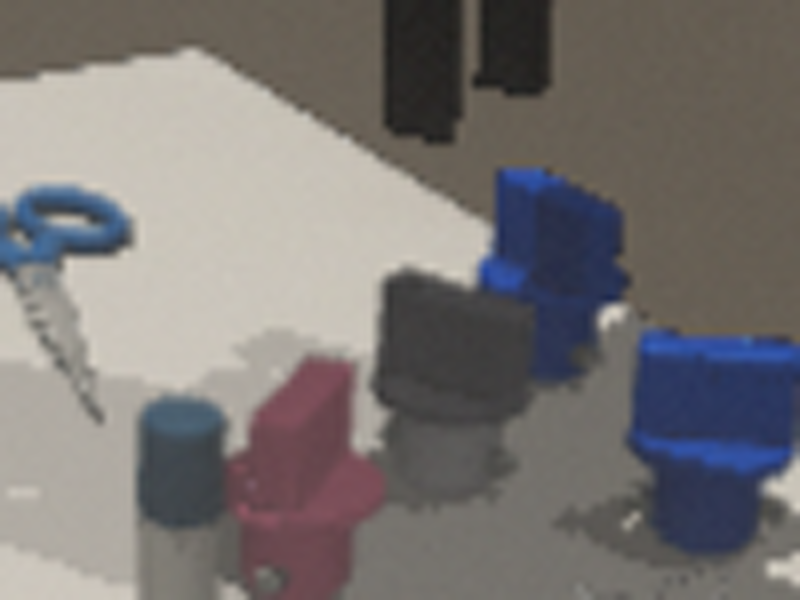

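The fingers (crop (425,130) and (515,90)) are centred over the grey capsule's wing at (455,290). Descend.

```bash
python3 -m pendant '[[[0,0,0],[0,0,0]],[[0,0,20],[0,0,0]],[[0,0,40],[0,0,0]],[[0,0,55],[0,0,0]],[[0,0,70],[0,0,0]],[[0,0,80],[0,0,0]],[[0,0,80],[0,0,0]],[[0,0,80],[0,0,0]]]'; python3 -c "
from h import *
go((.494,-.333,.058),267);print(grasp())"
```

```text
time_s: 11.2
tcp_pos: [0.4965, -0.3303, 0.1224]
ee_rot: [[0.999, -0.048, 0.002], [-0.048, -0.999, -0.001], [0.002, 0.001, -1.0]]
wrist_force: [-0.3, -0.3, 0.2]
gripper_width: 0.499
gripper_force: 0.0
shift [-2.4  2.8 13.4] turn [ 0.001 -0.002  0.004] t 11.2 W [-0.3 -0.3  0.2] j [-18.  29. -16.   0. -45. 105.] grip 0.499
[ 0.49659534 -0.33032679  0.07143436]
```

```bash
python3 -m pendant '[[[-2,2,3],[0,0,0]],[[-2,3,7],[0,0,0]],[[-2,3,11],[0,0,0]],[[-2,3,13],[0,0,0]],[[-2,3,13],[0,0,0]],[[-2,3,13],[0,0,0]]]'; python3 -m pendant '[[[0,0,0],[0,0,0]],[[0,0,0],[0,0,0]],[[0,0,0],[0,0,0]],[[0,0,0],[0,0,0]],[[0,0,0],[0,0,0]],[[0,0,0],[0,0,0]]]' 0;  python3 -m pendant '[[[0,0,-5],[0,0,0]],[[0,0,-25],[0,0,0]],[[0,0,-50],[0,0,0]],[[0,0,-80],[0,0,0]],[[0,0,-110],[0,0,0]],[[0,0,-110],[0,0,0]]]' ;python3 - <<'E'
from h import *
print(grasp()); go((.516,.059,.16),256)
c=cap("top"); d=cap("side"); g=grasp()
print("side px of grasp",proj(d,g))
x,y=proj(d,g).astype(int); im=cv2.resize(d["f"][y-35:y+40,x-50:x+50],(800,600),interpolation=cv2.INTER_CUBIC); cv2.imwrite("pics/held.png",im[...,::-1]); print(x-50,y-35)
E
```

```text
time_s: 11.8
tcp_pos: [0.4937, -0.3331, 0.1082]
ee_rot: [[0.999, -0.049, -0.0], [-0.049, -0.999, -0.0], [-0.0, 0.0, -1.0]]
wrist_force: [-0.6, 0.4, 0.4]
gripper_width: 0.504
gripper_force: 0.0
time_s: 12.4
tcp_pos: [0.4936, -0.333, 0.1083]
ee_rot: [[0.999, -0.049, -0.0], [-0.049, -0.999, 0.0], [-0.0, -0.0, -1.0]]
wrist_force: [-0.1, 0.7, 0.2]
gripper_width: 0.18
gripper_force: 30.0
time_s: 13.0
tcp_pos: [0.4957, -0.3341, 0.2235]
ee_rot: [[0.999, -0.048, 0.009], [-0.048, -0.999, -0.005], [0.009, 0.004, -1.0]]
wrist_force: [0.2, -0.9, -0.2]
gripper_width: 0.185
gripper_force: 30.0
[ 0.49612157 -0.33434927  0.1724853 ]
shift [   1.4 -393.7   10.9] turn [ 0.003 -0.01   0.196] t 13.0 W [ 0.2 -0.9 -0.2] j [-18.  22.  -9.   0. -58. 106.] grip 0.185
side px of grasp [310.0455586  127.25465077]
260 92
```

View pics/held.png

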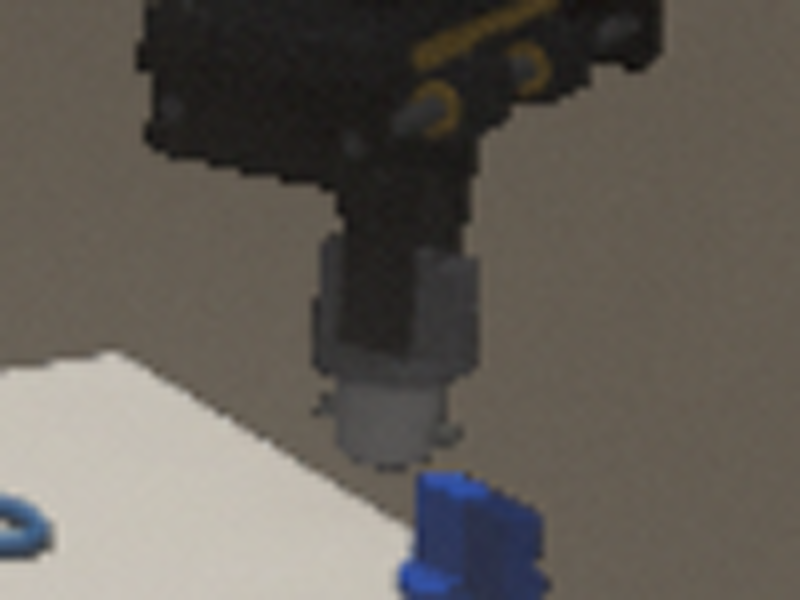

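The capsule is held upright: wing centre (399,300), shaft centre about (390,430) and lugs at 320 and 460. Check the along-wing offset against the projected axis.

```bash
python3 -m pendant '[[[0,0,0],[0,0,0]],[[0,0,0],[0,0,0]],[[0,0,0],[0,0,0]]]'; python3 - <<'E'
from h import *
d=cap("side"); g=grasp(); R=r.sense()["ee_rot"]
for dz in(0,-.022,-.040,-.055): 
    p=g+[0,0,dz]; print(dz,proj(d,p).round(2),"10mm toolx:",(proj(d,p+R[:,0]*.01)-proj(d,p)).round(2))
x=proj(d,g).astype(int)
f=d["f"].astype(int)
for v in range(x[1]-15,x[1]+26,3): print(v,f[v,x[0]-16:x[0]+16,2].tolist())
go((.516,.0592,.16),256)
E
```

```text
time_s: 13.4
tcp_pos: [0.4932, -0.3329, 0.217]
ee_rot: [[0.999, -0.049, -0.002], [-0.049, -0.999, 0.001], [-0.002, -0.001, -1.0]]
wrist_force: [-0.3, 1.0, -1.2]
gripper_width: 0.179
gripper_force: 30.0
0 [310.1  127.89] 10mm toolx: [-3.63 -0.77]
-0.022 [309.54 136.59] 10mm toolx: [-3.59 -0.81]
-0.04 [309.08 143.58] 10mm toolx: [-3.56 -0.84]
-0.055 [308.71 149.32] 10mm toolx: [-3.53 -0.86]
112 [26, 26, 29, 29, 30, 28, 28, 29, 33, 36, 44, 43, 28, 27, 27, 29, 21, 26, 29, 25, 29, 29, 20, 25, 25, 38, 76, 80, 79, 81, 78, 80]
115 [33, 33, 28, 28, 29, 28, 27, 30, 31, 30, 29, 31, 25, 23, 32, 28, 27, 27, 24, 26, 27, 25, 29, 22, 24, 43, 79, 82, 80, 80, 82, 81]
118 [82, 79, 82, 84, 82, 83, 82, 81, 67, 29, 30, 30, 28, 29, 30, 25, 24, 27, 26, 29, 28, 28, 30, 27, 38, 76, 80, 82, 80, 79, 83, 83]
121 [84, 84, 82, 83, 84, 82, 83, 82, 75, 31, 28, 27, 30, 32, 30, 31, 28, 31, 35, 30, 32, 26, 30, 30, 40, 81, 82, 84, 80, 81, 82, 82]
124 [83, 85, 84, 84, 83, 77, 54, 52, 50, 34, 30, 30, 33, 29, 30, 30, 28, 30, 36, 46, 35, 33, 30, 43, 77, 80, 83, 81, 81, 82, 82, 82]
127 [87, 83, 83, 84, 84, 78, 53, 53, 52, 34
[... 596 characters left out ...]
, 83, 83, 83, 83, 84, 82]
142 [86, 87, 87, 88, 88, 86, 87, 81, 59, 72, 74, 76, 77, 77, 75, 72, 73, 72, 76, 77, 76, 73, 78, 85, 83, 84, 85, 83, 83, 83, 82, 84]
145 [87, 86, 87, 87, 87, 85, 61, 61, 69, 74, 77, 78, 81, 83, 81, 84, 83, 81, 84, 81, 77, 75, 82, 83, 84, 85, 85, 84, 83, 81, 83, 83]
148 [162, 124, 87, 88, 85, 85, 87, 80, 59, 78, 80, 82, 82, 82, 84, 86, 85, 83, 81, 77, 68, 68, 67, 68, 84, 86, 85, 85, 84, 83, 84, 84]
151 [180, 179, 180, 181, 172, 161, 121, 86, 85, 82, 85, 70, 80, 82, 82, 82, 80, 81, 82, 114, 148, 145, 149, 149, 75, 85, 84, 83, 84, 83, 85, 82]
shift [   3.5 -392.8    6.5] turn [-0.     0.002  0.196] t 13.45 W [ 0.2 -0.2 -1.4] j [-18.  23. -10.  -0. -57. 106.] grip 0.183
```

Well centred (within about 0.5 mm). Transit over the glue stick with extra height to a hover above the port.

```bash
python3 -m pendant '[[[0,0,-20],[0,0,0]],[[0,-30,-30],[0,0,0]],[[0,-75,-30],[0,0,0.03]],[[1,-120,-30],[0,0,0.06]],[[2,-165,-30],[0,0,0.09]],[[2,-210,-30],[0,0,0.12]],[[3,-255,-30],[0,0,0.15]],[[3,-300,-30],[0,0,0.18]],[[3,-340,-20],[0,0,0.196]],[[3,-375,0],[0,0,0.196]]]'; python3 -m pendant '[[[0,-10,0],[0,0,0]],[[0,-18,0],[0,0,0]],[[0,-18,0],[0,0,0]],[[0,-18,0],[0,0,0]],[[0,-18,0],[0,0,0]]]';python3 -c "
from h import *
go((.516,.0592,.117),256)"
```

```text
time_s: 14.45
tcp_pos: [0.5158, 0.0437, 0.2194]
ee_rot: [[0.97, -0.241, 0.004], [-0.241, -0.97, 0.001], [0.004, -0.002, -1.0]]
wrist_force: [1.0, 0.3, -1.2]
gripper_width: 0.179
gripper_force: 30.0
time_s: 14.95
tcp_pos: [0.5194, 0.0578, 0.2187]
ee_rot: [[0.97, -0.244, 0.001], [-0.244, -0.97, 0.0], [0.001, -0.0, -1.0]]
wrist_force: [0.6, 0.2, -0.9]
gripper_width: 0.184
gripper_force: 30.0
shift [-3.6 -0.5 50.7] turn [-0.    -0.001 -0.002] t 14.95 W [ 0.6  0.2 -0.9] j [ 24.  16. -20.   0. -54.  52.] grip 0.184
```

```bash
python3 -m pendant '[[[-2,-1,10],[0,0,0]],[[-4,-1,25],[0,0,0]],[[-4,-1,38],[0,0,0]],[[-4,-1,45],[0,0,0]],[[-4,-1,47],[0,0,0]],[[-4,-1,47],[0,0,0]],[[-4,-1,47],[0,0,0]]]'
python3 - <<'E'
from h import *
go((.516,.0592,.117),256); c=cap("top"); d=cap("side"); g=grasp()
x,y=proj(d,[.516,.059,.06]).astype(int); s=d["f"][y-35:y+25,x-40:x+40]; print(x-40,y-35, (proj(d,g-[0,0,.0573])-[x-40,y-35])*10,(proj(d,[.516,.0592,.05])-[x-40,y-35])*10)
im=cv2.resize(s,(800,600),interpolation=cv2.INTER_CUBIC); im=cv2.convertScaleAbs(im,alpha=1.5); cv2.imwrite("pics/hover.png",im[...,::-1])
E
```

```text
time_s: 15.65
tcp_pos: [0.516, 0.0608, 0.1718]
ee_rot: [[0.97, -0.242, 0.001], [-0.242, -0.97, 0.0], [0.001, -0.001, -1.0]]
wrist_force: [0.3, -0.0, -1.2]
gripper_width: 0.184
gripper_force: 30.0
shift [0.4 1.6 3.8] turn [-0.001 -0.001 -0.   ] t 15.65 W [ 0.3 -0.  -1.2] j [ 25.  19. -24.   0. -47.  51.] grip 0.184
159 201 [400.24991569 347.68907539] [410.71259472 405.16460169]
```

View pics/hover.png

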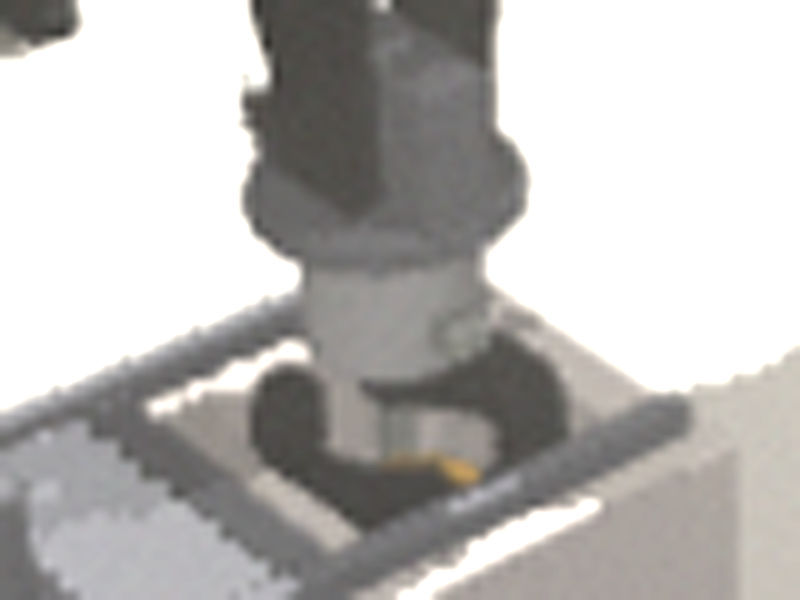

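The capsule foot (centre about 394–400) sits just above the collar (centre about 409, predicted 410). Correct by 1.6 mm and lower gently.

```bash
python3 -m pendant '[[[0.5,1.5,0],[0,0,0]],[[0.5,1.5,4],[0,0,0]],[[0.5,1.5,8],[0,0,0]],[[0.5,1.5,11],[0,0,0]],[[0.5,1.5,14],[0,0,0]],[[0.5,1.5,17],[0,0,0]],[[0.5,1.5,19],[0,0,0]],[[0.5,1.5,19],[0,0,0]]]'; python3 -c "
from h import *
go((.516,.0592,.1073),256);s=r.sense();print(s['moment'].round(2),grasp()[2]-.0573)"
```

```text
time_s: 16.55
tcp_pos: [0.5157, 0.0597, 0.152]
ee_rot: [[0.97, -0.242, 0.0], [-0.242, -0.97, 0.001], [-0.0, -0.001, -1.0]]
wrist_force: [-2.0, 2.6, -0.3]
gripper_width: 0.183
gripper_force: 30.0
shift [ 0.4  0.4 -6.3] turn [-0.001  0.    -0.001] t 16.55 W [-2.   2.6 -0.3] j [ 25.  21. -25.  -0. -45.  52.] grip 0.183
[0.98 0.52 0.05] 0.043697006233585835
```

It's in the mouth with a slight side load towards (-x,-y) of the tool. Yield that way by about 0.8 mm and continue down.

```bash
python3 -m pendant '[[[-0.8,-0.6,0],[0,0,0]],[[-0.8,-0.6,2],[0,0,0]],[[-0.8,-0.6,4],[0,0,0]],[[-0.8,-0.6,6],[0,0,0]],[[-0.8,-0.6,8],[0,0,0]],[[-0.8,-0.6,10],[0,0,0]],[[-0.8,-0.6,10],[0,0,0]]]'; python3 -c "
from h import *
go((.516,.0592,.1073),256);s=r.sense();print(s['moment'].round(2),grasp()[2]-.0573)"
```

```text
time_s: 17.25
tcp_pos: [0.515, 0.0598, 0.1418]
ee_rot: [[0.97, -0.242, -0.001], [-0.242, -0.97, -0.0], [-0.001, 0.0, -1.0]]
wrist_force: [0.3, 0.6, -0.7]
gripper_width: 0.176
gripper_force: 30.0
shift [  1.1   0.4 -16.5] turn [ 0.     0.001 -0.001] t 17.25 W [ 0.3  0.6 -0.7] j [ 25.  21. -26.  -0. -43.  51.] grip 0.176
[0.13 0.24 0.  ] 0.03352886676525892
```

```bash
python3 -m pendant '[[[0,0,2],[0,0,0]],[[0,0,4],[0,0,0]],[[0,0,6],[0,0,0]],[[0,0,8],[0,0,0]],[[0,0,10],[0,0,0]],[[0,0,12],[0,0,0]],[[0,0,12],[0,0,0]]]'; python3 -m pendant '[[[0,0,1],[0,0,0]],[[0,0,2],[0,0,0]],[[0,0,3],[0,0,0]],[[0,0,3],[0,0,0]],[[0,0,3],[0,0,0]]]';python3 -c "
from h import *
s=r.sense();print(s['moment'].round(2),grasp()[2]-.0573)"
```

```text
time_s: 17.95
tcp_pos: [0.5152, 0.06, 0.1302]
ee_rot: [[0.97, -0.242, 0.0], [-0.242, -0.97, -0.0], [0.0, 0.0, -1.0]]
wrist_force: [-1.0, 0.3, 2.2]
gripper_width: 0.18
gripper_force: 30.0
time_s: 18.45
tcp_pos: [0.5152, 0.06, 0.1282]
ee_rot: [[0.97, -0.242, 0.0], [-0.242, -0.97, -0.0], [0.0, -0.0, -1.0]]
wrist_force: [-2.8, 1.9, 9.1]
gripper_width: 0.185
gripper_force: 30.0
[ 0.09  1.21 -0.03] 0.019899393275875553
```

Home: 9 N up, which is more than the plunger's 5 N, with the foot 30 mm below the collar. Turn clockwise (+tool z) while pressing slightly more.

```bash
python3 -m pendant '[[[0,0,0.5],[0,0,0]],[[-0.3,-0.3,0.5],[0,0,0.1]],[[-0.3,-0.3,0.5],[0,0,0.2]],[[-0.3,-0.3,0.5],[0,0,0.3]],[[-0.3,-0.3,0.5],[0,0,0.4]],[[-0.3,-0.3,0.5],[0,0,0.5]],[[-0.3,-0.3,0.5],[0,0,0.6]],[[-0.3,-0.3,0.5],[0,0,0.7]],[[-0.3,-0.3,0.5],[0,0,0.8]],[[-0.3,-0.3,0.5],[0,0,0.8]]]'; python3 -c "
from h import *
go((.5152,.06,.0771),166);s=r.sense();print(s['moment'].round(2),grasp()-[0,0,.0573])"
```

```text
time_s: 19.45
tcp_pos: [0.5162, 0.061, 0.1282]
ee_rot: [[0.502, -0.865, 0.004], [-0.865, -0.502, 0.001], [0.001, -0.004, -1.0]]
wrist_force: [-1.7, 2.3, 9.1]
gripper_width: 0.183
gripper_force: 30.0
shift [0.4 1.4 0.1] turn [-0.004  0.     0.77 ] t 19.45 W [-1.7  2.3  9.1] j [ 25.  22. -26.   0. -41.   5.] grip 0.183
[ 0.47  0.82 -0.04] [0.51639373 0.06106934 0.01989757]
```

```bash
python3 -m pendant '[[[0,0.4,0],[0,0,0.1]],[[0,0.4,0],[0,0,0.2]],[[0,0.4,0],[0,0,0.3]],[[0,0.4,0],[0,0,0.4]],[[0,0.4,0],[0,0,0.5]],[[0,0.4,0],[0,0,0.6]],[[0,0.4,0],[0,0,0.68]],[[0,0.4,0],[0,0,0.75]],[[0,0.4,0],[0,0,0.75]]]'; python3 -c "
from h import *
go((.5152,.06,.0771),166);s=r.sense();print(s['moment'].round(3),grasp()-[0,0,.0573])"; python3 -m pendant '[[[0,0,0],[0,0,0.03]],[[0,0,0],[0,0,0.06]],[[0,0,0],[0,0,0.06]]]'; python3 -c "
from h import *
go((.5152,.06,.0771),166);s=r.sense();print(s['moment'].round(3),grasp()-[0,0,.0573])"
```

```text
time_s: 20.35
tcp_pos: [0.5154, 0.0606, 0.1282]
ee_rot: [[-0.222, -0.975, 0.002], [-0.975, 0.222, 0.001], [-0.001, -0.002, -1.0]]
wrist_force: [-1.6, 1.6, 11.2]
gripper_width: 0.181
gripper_force: 30.0
shift [0.6 0.1 0.1] turn [-0.002  0.001  0.021] t 20.35 W [-1.6  1.6 11.2] j [ 25.  22. -26.   0. -41. -38.] grip 0.181
[0.523 1.03  0.039] [0.51552504 0.06063439 0.01988024]
time_s: 20.65
tcp_pos: [0.5154, 0.0606, 0.1282]
ee_rot: [[-0.279, -0.96, 0.002], [-0.96, 0.279, 0.0], [-0.001, -0.002, -1.0]]
wrist_force: [-3.8, 2.0, 10.7]
gripper_width: 0.181
gripper_force: 30.0
shift [0.6 0.  0.1] turn [-0.002  0.001 -0.038] t 20.65 W [-3.8  2.  10.7] j [ 25.  22. -26.   0. -41. -41.] grip 0.181
[0.513 1.137 0.219] [0.51550093 0.06063775 0.01987779]
```

The z moment jumps from 0.04 to 0.22 N m in 0.06 rad, so it's at the stop. Add a small margin and confirm it holds.

```bash
python3 -m pendant '[[[0,0,0],[0,0,0.03]],[[0,0,0.3],[0,0,0.03]],[[0,0,0.3],[0,0,0.03]],[[0,0,0.3],[0,0,0.03]],[[0,0,0.3],[0,0,0.03]]]'; python3 -c "
from h import *
go((.5152,.06,.0771),166);s=r.sense();print(s['moment'].round(3),grasp()-[0,0,.0573])
c=cap('top');P=c['f'][170:200,130:170]
p=[.5398,.1512,.0835];print('bar px',proj(c,p))"
```

```text
time_s: 21.15
tcp_pos: [0.5154, 0.0606, 0.1282]
ee_rot: [[-0.305, -0.952, 0.003], [-0.952, 0.305, 0.0], [-0.001, -0.002, -1.0]]
wrist_force: [-4.2, 1.3, 11.2]
gripper_width: 0.181
gripper_force: 30.3
shift [0.7 0.  0.1] turn [-0.002  0.001 -0.066] t 21.15 W [-4.2  1.3 11.2] j [ 25.  22. -26.   0. -41. -43.] grip 0.181
[0.551 1.298 0.627] [0.51552936 0.06062982 0.01988005]
bar px [142.48492344 184.25673226]
```

```bash
python3 -c "
from station import r
print(r.finish_job())"
```

```text
the job is handed in; nothing more can be done
None
```

I slid the shutter open to its end stop, then pressed the grey capsule home and turned it a quarter turn clockwise to the stop. I handed the job in at about 21 s with the arm still gripping it, pressed and turned; the turn and final hold are confirmed by force and pose readings, not by a last picture.

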